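Flick the weekday wheel round to the first day

ROBOT

A 7-joint arm with a two-finger parallel gripper is mounted at the origin on a cart in front of the work surface, level with it; the furniture and walls round the work are solid. World frame = base frame: x ahead of the robot, y to its left, z up, the work surface at z = 0. Lengths are in m, angles in rad, forces in N, time in s.
With the tool pointing down it reaches from about 0.425 to 0.925 m from the base axis. Payload 6.8 kg.
Tool frame: the origin (TCP) lies between the finger pads; the fingertips stand 11 mm ahead of it and the grasp point (between the pads) lies 8 mm behind it (bot.tip_reach is the z of the fingertips in the tool frame, in m); z points along the fingers, y is the line along which they close (so a half turn about z gives the same grasp; the last joint's range is limited). The gripper opens to 85 mm and grips with 20 to 120 N. Pads are 22 mm wide; open, the fingers measure 114 mm over their backs; the gripper's body (76 mm by 85 mm) begins 54 mm behind the grasp point. The pads swing forward as they close: fully open they stand 13 mm farther back than shut.
Start: joints at [1.181, 0.477, 0.022, 1.555, -0.011, 1.109, -0.083], TCP at [0.188, -0.648, 0.222] pointing down, gripper open.
Joint ranges: [-2.96, 2.96], [-0.34, 2.1], [-1.41, 1.46], [0.24, 2.44], [-1.37, 4.51], [0.17, 1.92], [-2.96, 2.96]. Speed limits (rad/s): [2.39, 2.39, 3.14, 3.14, 3.14, 3.14, 3.14].

INTERFACE

Orientations are given as a 3x3 rotation matrix whose columns are the frame's x, y, z axes.
In Python, from station import telemetry, optics, job, bot gives the robot as it stands.
- The arm moves only by the tool drive_tool, never from a script. Its argument "targets" is a list that holds one entry, the list of rows, each a list of 4 numbers: the shift along the world's x, y, z in a scale on which 1.0 is 0.8 m, then the turn about the world's z in shares of 4 rad (1.0 is 4 rad). In form: [[[dx, dy, dz, spin], ...]]. A call has 1 to 12 rows; each row is the pose to reach, as a shift and turn from the pose commanded when the call began; what a row does not reach only later rows make up. A row lasts 1/10 s, in which the tool goes at most 50 mm and 8.59 degrees, less where a joint would pass 70% of its speed; a pose out of reach is approached as far as the arm can. Shift and turn numbers lie between -1 and 1, and a call with a number outside is refused. A call with a gripper value outside its range is refused whole. "claw" is the opening, from 0 (shut) to 1 (fully open), set as the call begins (left out, the last holds). The fingers move at their own pace and stop on an object; the grip force is fixed at half the most. Time passes only in rows, so rows that repeat a pose let the fingers close. It gives the time, the measured TCP pose, the force, the opening and the grip force at its end, in the units of the state.
- telemetry.read_state(): the state, without advancing time (a new reading comes with each control period).
- optics.get_image(name): name is "scene" or "top" or "wrist"; returns (picture, depth): 420x560x3 uint8, red, green, blue; 420x560 float32, m along the optical axis (not along the pixel's ray), 0 where there is no reading.
- optics.get_calibration(name): a dict with "fov_y" (degrees; the focal length in pixels is half the picture's height over the tangent of half this angle, whatever the lens; pixels are square), "cx", "cy" (the principal point, pixels), "rvec" (rotation vector, rad) and "tvec" (3), from world to camera coordinates, as OpenCV has them; the wrist camera has in their place "mount" (4x4, takes a point from camera to tool coordinates, whose origin is the TCP and whose axes are the flange's). Camera axes: x right, y down, z forward; pixel columns grow to the right and rows downward; lengths in m; the calibration is good to about 2 mm. The wrist camera is an equidistant fisheye: a pixel r from the principal point sees the ray r / f radians off the axis. A picture is of the moment at which its call begins: read the wrist's pose just before it. get_calibration takes no time and is no camera call.
- job.job_done(): hands the job in; it is judged then, once.
The state is a dict: "clock": time; "joints": joint angles; "qvel": joint speeds; "joint_torque": joint torques, N m; "tool_pos": TCP position; "tcp_rot": TCP orientation; "ft_force": force on the tool from outside, world axes, zero at the start; "moment": the same for the moment, N m; "grip_width": finger opening in m; "grip_force": force on a finger pad.
Only numpy, scipy, OpenCV 4.12 (cv2) and the standard library are available. Lean on these libraries where they do the work, as an engineer would, in place of code of your own. Each camera call takes 0.05 s, during which the arm holds its last target. There are 200 camera calls.

TASK

A new week begins: with a fingertip, flick the edge of the seven-lobed weekday wheel round anticlockwise (seen from above), click by click, until the lobe with the round stud clicks home at the pointer of the stand, and go no further. Pause for a moment with the wheel resting one click short of that, then give it the last single click. Only push with the fingers: pinch and lift nothing, do not push the stand out of its place, and leave the things around it alone.

Things in the scene. Friction and masses are not known exactly. Their poses are not given: they have to be found in the camera images.
- stand: Weekday stand, loose, about 1.4 kg. Origin: centre of its underside, on the wheel's upright axis; z up. Round foot 116 mm across, 22 mm high, with a raised arrow that shows the turning direction; on it a drum 84 mm across, top 60 mm up. Behind (+x) the pointer upright, 77 to 101 mm from the axis, 26 mm wide, 98 mm tall. The front, -x, is open; yaw varies up to 0.45 rad.
- hub (a point): Centre of the weekday wheel, on its axis, at mid thickness (71 mm up). The flat wheel, 64 to 78 mm up, is a disc of radius 41 mm with a low centre cap (86 mm up) and seven equal, evenly spaced lobes, each 10 mm wide with a round end, reaching 70 mm from the axis. The gaps between the lobes are open above and below.
- pointer (a point): Tip of the pointer's nib, 76 mm from the wheel's axis in the stand's +x direction, 92 mm up. When the wheel rests, one lobe is at the pointer, and the middle of a gap lies exactly across from it, at the stand's front (-x).
- stud (a point): Centre of the top of the round stud (16 mm across, 12 mm tall) on one lobe of the wheel, 56 mm from the axis, 90 mm up. The other six lobes have no stud, only small flat pips.
- day_wheel (a joint): Wheel angle, rad, growing anticlockwise from above; 0 = stud's lobe at the pointer. Rests in sprung notches 2pi/7 = 0.898 apart; starts 2, 3 or 4 clicks short of 0 (-1.80, -2.69, -3.59). About 1.5 to 2 N at a lobe's end moves it; past half way it snaps into the next notch by itself (within 0.5 s) and does not run on; let go before half way it falls back.
- salt_shaker: Bystander to be left alone: salt shaker with a domed top, 44 mm wide, 90 mm tall, beside the stand. Origin: centre of its underside.
- spice_jar: Bystander to be left alone: glass spice jar with a screw cap, 46 mm wide, 106 mm tall, beside the stand. Origin: centre of its underside.
- egg_cup: Bystander to be left alone: egg cup, 48 mm wide, 46 mm tall, beside the stand. Origin: centre of its underside.
- cork: Bystander to be left alone: cork standing on end, 23 mm wide, 42 mm tall, beside the stand. Origin: centre of its underside.
- lighter: Bystander to be left alone: flat pocket lighter lying down, 24 x 74 x 10 mm, beside the stand. Origin: centre of its underside.
- scrub_pads: Bystander to be left alone: flat pack of scrub pads, 49 x 100 x 18 mm, beside the stand. Origin: centre of its underside.
Things that resemble listed ones, but are neither listed nor needed, are in the scene too. Leave any brown look-alike of the stand alone.

How it is judged:
By the outcome, as a careful person would: the job done as asked, in the order asked, and still so for the second after the job is handed in, with the robot touching nothing.
It also fails if it takes over 61 s, if anything falls off the work surface, if the arm or the gripper's body presses on something with over 40 N, if the wrist force passes 120 N, or if a joint passes its speed limit or range.

## Working session

There is one attempt and no reset: what is moved stays moved. The work goes in short steps, Python scripts to look and compute and a tool call to move; the robot and the scene stay as the last step left them, time stands still between calls to the robot, and variables do not carry over. Pictures are saved under pics/ and viewed, at most 10 in all, crops included, and the job is handed in when it is done.

Besides the shell and the picture viewer there is one more tool, called after "Emit:" as name(argument=value, ...) on one line, values as JSON. drive_tool: Moves the arm, as the interface text tells. Its arguments: {"type":"object","properties":{"targets":{"type":"array","items":{"type":"array","items":{"type":"array","items":{"type":"number"}}}},"claw":{"type":"number"}},"required":["targets"]}

```bash
mkdir -p pics; python3 - <<'E'
from station import telemetry, optics
import cv2,numpy as np
s=telemetry.read_state();print(s['clock'],s['tool_pos'],s['tcp_rot'],s['grip_width'])
for n in('scene','top'):
    p,d=optics.get_image(n);cv2.imwrite(f'pics/{n}0.png',p[:,:,::-1]);np.savez(f'pics/{n}0.npz',p=p,d=d);c=optics.get_calibration(n);print(c)
E
```

```text
0.0 [ 0.1875461  -0.64778539  0.22132535] [[ 9.60543717e-01  2.78128294e-01 -6.48092878e-04]
 [ 2.78129012e-01 -9.60542184e-01  1.72219813e-03]
 [-1.43528521e-04 -1.83450003e-03 -9.99998307e-01]] 0.08539422600797515
{'fov_y': 46.31126968575254, 'cx': 287.12442113668965, 'cy': 201.42630972708852, 'rvec': array([ 1.84010669, -0.88177877,  0.54015288]), 'tvec': array([-0.24563282,  0.25039818,  1.1486595 ])}
{'fov_y': 42.295495304781724, 'cx': 277.9977978750953, 'cy': 209.68084395606428, 'rvec': array([ 1.71569216, -2.20080906,  0.54132732]), 'tvec': array([0.1554294 , 0.41980524, 1.4423885 ])}
```

View pics/top0.png

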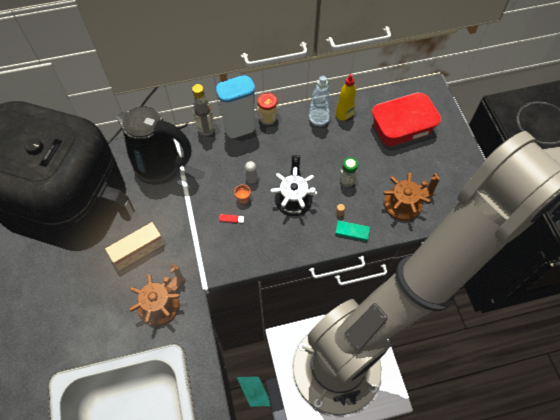

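View pics/scene0.png

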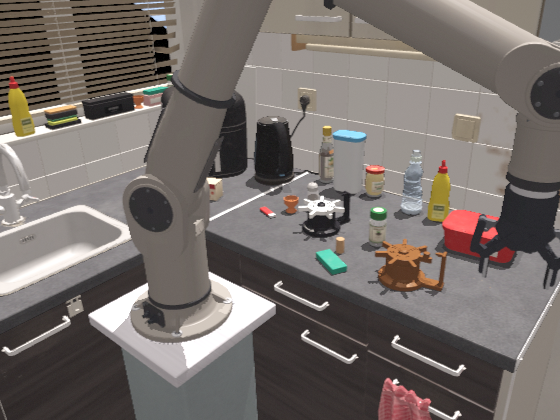

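The top view shows the white wheel with black stand at about (294,189), the pointer behind it at (296,163), and brown look-alikes at (407,195) and (153,298). The scene view shows the same wheel at (321,208). Next I'll measure.

```bash
cat > h.py <<'E'
import cv2,numpy as np
from station import telemetry, optics
def cam(n):
    c=optics.get_calibration(n);R=cv2.Rodrigues(np.array(c['rvec']))[0];return 210/np.tan(np.radians(c['fov_y'])/2),c['cx'],c['cy'],R,np.array(c['tvec'])
def ray(n,u,v,z):
    f,cx,cy,R,t=cam(n);d=R.T@np.array([(u-cx)/f,(v-cy)/f,1]);o=-R.T@t
    return o+d*(z-o[2])/d[2]
def cloud(n,dep):
    f,cx,cy,R,t=cam(n);v,u=np.mgrid[:420,:560]
    P=np.stack([(u-cx)/f*dep,(v-cy)/f*dep,dep],-1)-t
    return P@R
E
python3 - <<'E'
from h import *
for n,(a,b,c,d) in dict(top=(215,140,375,250),scene=(250,175,400,285)).items():
    z=np.load(f'pics/{n}0.npz');p=z['p'];P=cloud(n,z['d'])
    cv2.imwrite(f'pics/{n}crop.png',cv2.resize(p[b:d,a:c,::-1],None,fx=5,fy=5,interpolation=cv2.INTER_CUBIC))
for nm,u,v,h in [('hub',294,188,.08),('ptr',296,160,.098),('shaker',251,167,.09),('jar',350,162,.106),('egg',242,192,.046),('cork',341,208,.042),('lighter',231,218,.01),('pads',352,230,.018),('counterFrontL',207,280,0),('brown',407,190,.08)]:
    print(nm,ray('top',u,v,h).round(3))
E
```

```text
hub [ 0.516 -0.018  0.08 ]
ptr [ 0.599 -0.046  0.098]
shaker [0.613 0.09  0.09 ]
jar [ 0.547 -0.199  0.106]
egg [0.56  0.132 0.046]
cork [ 0.436 -0.143  0.042]
lighter [0.5   0.181 0.01 ]
pads [ 0.369 -0.159  0.018]
counterFrontL [0.327 0.288 0.   ]
brown [ 0.428 -0.34   0.08 ]
```

View pics/topcrop.png

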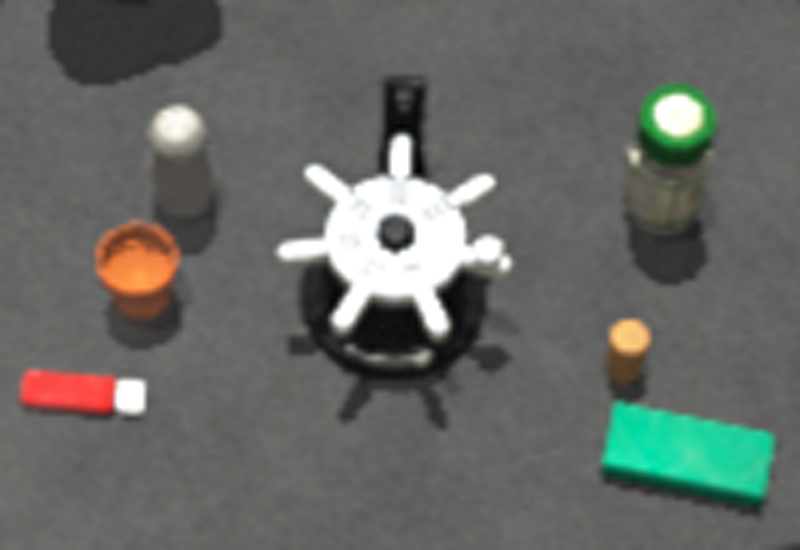

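Crop of the top view: the stud's lobe is at (490,250), two lobes clockwise of the pointer at (403,100), so two clicks are needed. The cap is at (397,233) and the open front faces image-down. Next, the exact hub position and yaw.

```bash
python3 - <<'E'
from h import *
for n,box,g in(('top',(262,160,325,215),(.516,-.018)),('scene',(295,190,350,225),(.516,-.018))):
    z=np.load(f'pics/{n}0.npz');p=z['p'].astype(int);a,b,c,d=box
    m=(p.min(-1)>150)&(p.max(-1)-p.min(-1)<40)
    v,u=np.nonzero(m[b:d,a:c]);W=np.array([ray(n,x+a,y+b,.078)[:2] for x,y in zip(u,v)])
    h=np.array(g)
    for _ in range(15):
        D=W-h;r=np.hypot(*D.T);s=(r>.046)&(r<.072);th=np.arctan2(D[s,1],D[s,0])
        rd=r<.038; 
        # phase of the 7-fold pattern, hub: rim circle of tips by sector max
        ph=np.angle(np.exp(7j*th).sum())/7
        k=np.round((th-ph)/(2*np.pi/7)).astype(int)%7
        tips=[]
        for i in range(7):
            q=W[s][k==i]; 
            if len(q)>3: tips.append(q.mean(0))
        tips=np.array(tips)
        A=np.c_[2*tips,np.ones(len(tips))];x=np.linalg.lstsq(A,(tips**2).sum(1),rcond=None)[0];h=x[:2]
    print(n,'hub',h.round(4),'phase',ph,'mod',ph+np.array([-1,0,1])*2*np.pi/7,len(tips),np.hypot(*(tips-h).T).round(4))
    dk=(p.max(-1)<70)
print('cap',ray('top',294.0,186.2,.086),'nib/pointer top',ray('top',295.7,156.5,.098))
E
```

```text
top hub [ 0.5219 -0.0177] phase -0.2952531348713999 mod [-1.19285104 -0.29525313  0.60234477] 7 [0.0583 0.058  0.0574 0.0582 0.0584 0.0573 0.058 ]
scene hub [ 0.5237 -0.0165] phase -0.30311633035481605 mod [-1.20071423 -0.30311633  0.59448157] 7 [0.0561 0.0567 0.0562 0.0572 0.0563 0.0557 0.0575]
cap [ 0.51876519 -0.01884067  0.086     ] nib/pointer top [ 0.61098231 -0.04833515  0.098     ]
```

The manual's scale: shifts go in shares of 0.8 m and turns go in shares of 4 rad. Converting my numbers, 45 cm is 0.5625, 42 cm is 0.525, 0.85 rad is 0.2125.

Emit:
drive_tool(targets=[[[0.0125,0.0375,0,0.01],[0.0313,0.0813,0,0.03],[0.05,0.125,0,0.05],[0.075,0.175,0,0.07],[0.0938,0.225,0,0.09],[0.1125,0.275,0,0.11],[0.1313,0.325,0,0.13],[0.15,0.375,0,0.15],[0.1688,0.425,0,0.17],[0.1938,0.475,0,0.1875],[0.2125,0.525,0,0.2],[0.2313,0.5625,0,0.2125]]], claw=0)

```text
clock: 1.3
tool_pos: [0.3728, -0.1958, 0.2222]
tcp_rot: [[0.422, 0.907, -0.0], [0.907, -0.422, 0.0], [-0.0, -0.0, -1.0]]
ft_force: [0.1, -0.1, 0.4]
grip_width: -0.0
grip_force: 0.0
```

Converted, 19.8 cm is 0.2475, 18 cm is 0.225, 0.14 rad is 0.035.

Emit:
drive_tool(targets=[[[0.0188,0.0438,0,0.0075],[0.0375,0.0875,0,0.015],[0.0563,0.1375,0,0.025],[0.075,0.1813,0,0.03],[0.0938,0.225,0,0.0325],[0.1038,0.2475,0,0.035],[0.1038,0.2475,0,0.035],[0.1038,0.2475,0,0.035]]])

```text
clock: 2.1
tool_pos: [0.4552, -0.0007, 0.2219]
tcp_rot: [[0.294, 0.956, -0.001], [0.956, -0.294, -0.0], [-0.001, -0.001, -1.0]]
ft_force: [0.0, -1.4, -0.0]
grip_width: 0.0001
grip_force: 0.0
```

```bash
python3 - <<'E'
from h import *
s=telemetry.read_state();print(s['clock'],s['tool_pos'],s['tcp_rot'],s['grip_width'],s['joints'],s['ft_force'])
p,d=optics.get_image('wrist');cv2.imwrite('pics/w1.png',p[:,:,::-1])
print(optics.get_calibration('wrist'))
E
```

```text
2.1 [ 0.4552342  -0.00072529  0.22190427] [[ 2.94176738e-01  9.55750386e-01 -1.11602967e-03]
 [ 9.55750854e-01 -2.94177205e-01 -2.76424001e-04]
 [-5.92502835e-04 -9.85328800e-04 -9.99999339e-01]] 0.00010931513266177561 [ 0.42575908  0.16289624 -0.61227168  2.02481293  0.11201927  0.98713236
 -0.5408733 ] [ 0.0483641  -1.37068838 -0.04329933]
{'fov_y': 65.70646984690485, 'cx': 279.90791259209277, 'cy': 205.71385824815798, 'mount': array([[-3.15885952e-04, -9.52730674e-01, -3.03816003e-01,
         7.75416690e-02],
       [ 9.99999948e-01, -2.83230516e-04, -1.51550724e-04,
         1.13236592e-03],
       [ 5.83370597e-05, -3.03816035e-01,  9.52730714e-01,
        -1.52066675e-01],
       [ 0.00000000e+00,  0.00000000e+00,  0.00000000e+00,
         1.00000000e+00]])}
```

View pics/w1.png

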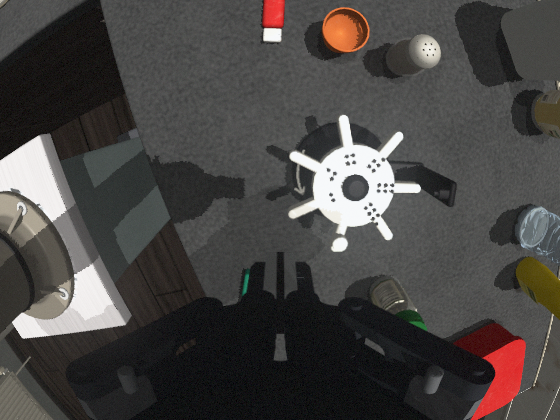

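The wrist view shows the wheel's cap at (355,188), the stud at (339,243), the pointer at (440,190), and the shut fingers at about (280,270). I'll cross-check the hub from this image.

```bash
cat >> h.py <<'E'
def wray(u,v,z,s):
    c=optics.get_calibration('wrist');f=210/np.tan(np.radians(c['fov_y'])/2)
    x,y=u-c['cx'],v-c['cy'];r=np.hypot(x,y);t=r/f
    M=c['mount'];R=np.array(s['tcp_rot']);d=R@M[:3,:3]@np.array([x/r*np.sin(t),y/r*np.sin(t),np.cos(t)])
    o=R@M[:3,3]+s['tool_pos'];return o+d*(z-o[2])/d[2]
E
python3 - <<'E'
from h import *
s=telemetry.read_state()
h=wray(355.5,187.5,.086,s);print('hub',h)
L=[(344,117),(401,134),(418,188),(390,237),(339,243),(291,214),(292,155)]
for q in L:
    d=wray(*q,.078,s)-h;print(q,np.hypot(*d[:2]).round(4),np.arctan2(d[1],d[0]).round(3))
E
```

```text
hub [ 0.52420257 -0.0193256   0.086     ]
(344, 117) 0.0655 1.454
(401, 134) 0.0677 0.554
(418, 188) 0.0677 -0.326
(390, 237) 0.0692 -1.2
(339, 243) 0.0608 -2.05
(291, 214) 0.0662 -2.993
(292, 155) 0.0657 2.393
```

Emit:
drive_tool(targets=[[[0.0025,0.0013,-0.025,0],[0.005,0.0025,-0.0625,0],[0.005,0.0025,-0.1,0],[0.005,0.0025,-0.1313,0],[0.005,0.0025,-0.15,0],[0.005,0.0025,-0.1625,0],[0.005,0.0025,-0.175,0],[0.005,0.0025,-0.1875,0],[0.005,0.0025,-0.1875,0],[0.005,0.0025,-0.1875,0]]])

```text
clock: 3.15
tool_pos: [0.4599, 0.0016, 0.0725]
tcp_rot: [[0.295, 0.956, 0.0], [0.956, -0.295, -0.0], [0.0, 0.0, -1.0]]
ft_force: [-0.3, -0.1, 0.3]
grip_width: 0.0001
grip_force: 0.0
```

```bash
python3 - <<'E'
from h import *
s=telemetry.read_state()
p,d=optics.get_image('wrist');cv2.imwrite('pics/w2.png',p[:,:,::-1])
p,d=optics.get_image('top');cv2.imwrite('pics/t2.png',p[:,:,::-1])
hub=np.array([.523,-.018]);q0=s['tool_pos'][:2]-hub
print(s['tool_pos'],s['ft_force'],np.hypot(*q0))
for a in np.arange(.1,1.01,.1):
    R=np.array([[np.cos(a),-np.sin(a)],[np.sin(a),np.cos(a)]]);print(a.round(2),((R@q0-q0)*100).round(2))
E
```

```text
[0.45986439 0.00156735 0.07248597] [-0.33874637 -0.10869249  0.31173126] 0.06609830952867721
0.1 [-0.16 -0.64]
0.2 [-0.26 -1.29]
0.3 [-0.3  -1.95]
0.4 [-0.26 -2.61]
0.5 [-0.17 -3.27]
0.6 [-0.   -3.91]
0.7 [ 0.22 -4.53]
0.8 [ 0.51 -5.12]
0.9 [ 0.86 -5.69]
1.0 [ 1.26 -6.21]
```

View pics/w2.png

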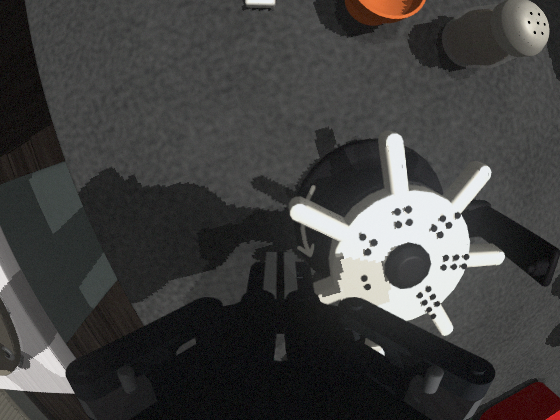

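The fingers stand in the front gap, between the lobes at (310,215) and (330,295), with no contact. The arrow at (305,230) confirms the direction. First click now, as an arc about the hub.

Converted, -5.65 cm is -0.0706, -5.12 cm is -0.064, 0.89 rad is 0.2225.

Emit:
drive_tool(targets=[[[-0.0013,-0.0038,0,0.0125],[-0.002,-0.008,0,0.025],[-0.0028,-0.012,0,0.0375],[-0.0033,-0.0161,0,0.05],[-0.0035,-0.0203,0,0.0625],[-0.0038,-0.0244,0,0.075],[-0.0033,-0.0326,0,0.1],[-0.0021,-0.0409,0,0.125],[0,-0.0489,0,0.15],[0.0028,-0.0566,0,0.175],[0.0064,-0.064,0,0.2],[0.0106,-0.0706,0,0.2225]]])

```text
clock: 4.45
tool_pos: [0.4687, -0.0554, 0.0729]
tcp_rot: [[-0.56, 0.828, 0.001], [0.828, 0.56, -0.0], [-0.001, 0.001, -1.0]]
ft_force: [0.8, 0.2, -0.1]
grip_width: 0.0001
grip_force: 0.0
```

Emit:
drive_tool(targets=[[[0,0,0,0],[0,0,0,0],[0,0,0,0],[0,0,0,0],[0,0,0,0]]])

```text
clock: 4.95
tool_pos: [0.4682, -0.0546, 0.0724]
tcp_rot: [[-0.557, 0.83, 0.0], [0.83, 0.557, -0.0], [-0.0, -0.0, -1.0]]
ft_force: [0.2, -0.3, -0.5]
grip_width: 0.0002
grip_force: 0.0
```

```bash
python3 - <<'E'
from h import *
s=telemetry.read_state();print(s['clock'],s['tool_pos'],s['ft_force'])
p,d=optics.get_image('top');a=cv2.resize(p[150:220,255:335,::-1],None,fx=5,fy=5,interpolation=2)
p,d=optics.get_image('scene');b=cv2.resize(p[175:245,280:360,::-1],None,fx=5,fy=5,interpolation=2)
cv2.imwrite('pics/c3.png',np.hstack([a,b]))
E
```

```text
4.95 [ 0.46815885 -0.05460821  0.07239489] [ 0.20373692 -0.31224704 -0.47095751]
```

View pics/c3.png

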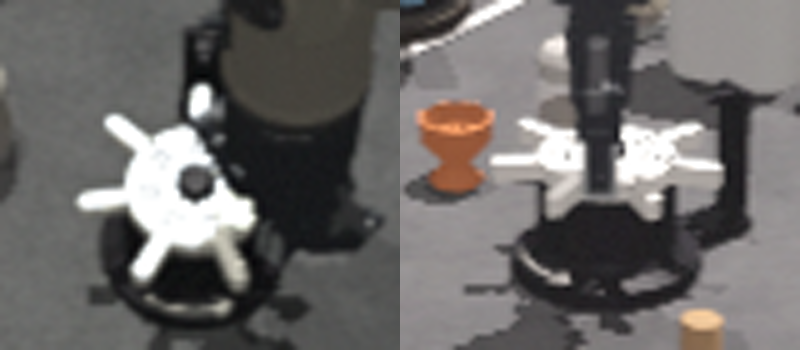

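The left crop shows the wheel seated again, with lobes at (115,130), (90,200), (145,270) and (235,270), and the arm hiding the pointer side. I'll lift straight up, return to the front and look.

Converted, 15 cm is 0.1875, 14 cm is 0.175, -0.89 rad is -0.2225.

Emit:
drive_tool(targets=[[[0,0,0.0125,0],[0,0,0.0375,0],[0,0,0.075,0],[0,0,0.1125,-0.025],[-0.0038,0.0188,0.15,-0.055],[-0.0088,0.0375,0.175,-0.085],[-0.0113,0.0563,0.1875,-0.115],[-0.0113,0.07,0.1875,-0.145],[-0.0113,0.07,0.1875,-0.175],[-0.0113,0.07,0.1875,-0.2],[-0.0113,0.07,0.1875,-0.2225],[-0.0113,0.07,0.1875,-0.2225]]])

```text
clock: 6.25
tool_pos: [0.4591, 0.0014, 0.2229]
tcp_rot: [[0.295, 0.956, 0.001], [0.956, -0.295, -0.0], [0.0, 0.001, -1.0]]
ft_force: [0.0, 0.6, 0.8]
grip_width: -0.0
grip_force: 0.0
```

Emit:
drive_tool(targets=[[[0,0,0,0],[0,0,0,0],[0,0,0,0],[0,0,0,0],[0,0,0,0]]])

```text
clock: 6.75
tool_pos: [0.4592, 0.0011, 0.2223]
tcp_rot: [[0.294, 0.956, -0.0], [0.956, -0.294, 0.0], [0.0, -0.0, -1.0]]
ft_force: [0.3, -0.7, 0.8]
grip_width: 0.0001
grip_force: 0.0
```

```bash
python3 - <<'E'
from h import *
s=telemetry.read_state();print(s['clock'],s['tool_pos'],s['tcp_rot'][0])
p,d=optics.get_image('wrist');cv2.imwrite('pics/w4.png',p[:,:,::-1])
E
```

```text
6.75 [0.4592209  0.00107603 0.22227684] [ 2.94319012e-01  9.55707231e-01 -9.09800909e-05]
```

View pics/w4.png

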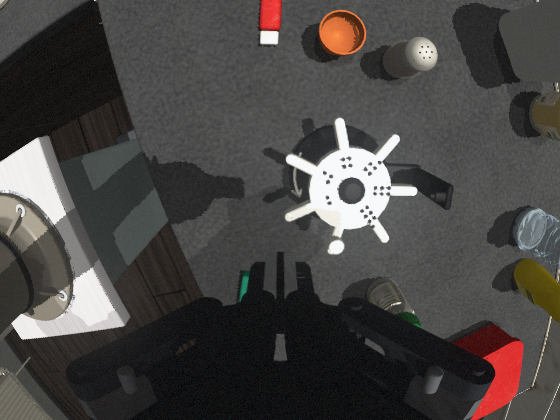

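This view shows the stud still two clicks short, at (335,245), with its lobe tops unchanged from before. The click did not hold, so I'll find out why with numbers: compare the wheel phase and check the tip reach.

```bash
cat >> h.py <<'E'
def wheel(n,p,s=None,hub=(.523,-.018),yaw=-.305):
    """phase of the 7-fold pattern relative to the pointer, and white area (mm2) per lobe sector, counted anticlockwise from the pointer"""
    p=p.astype(int);m=(p.min(-1)>140)&(p.max(-1)-p.min(-1)<45);v,u=np.nonzero(m)
    W=np.array([(wray(x,y,.078,s) if n=='wrist' else ray(n,x,y,.078))[:2] for x,y in zip(u,v)])-hub
    r=np.hypot(*W.T);k=(r>.045)&(r<.069);th=np.arctan2(W[k,1],W[k,0])-yaw
    ph=np.angle(np.exp(7j*th).sum())/7
    i=np.round((th-ph)*7/2/np.pi).astype(int)%7
    return round(ph,3),np.bincount(i,minlength=7)
E
python3 - <<'E'
from h import *
from station import bot
print(bot.tip_reach)
z=np.load('pics/top0.npz');print(wheel('top',z['p']))
s=telemetry.read_state();s0=dict(tool_pos=np.array([.4552,-.0007,.2219]),tcp_rot=s['tcp_rot'])
for f,st in(('w1',s0),('w4',s)):print(f,wheel('wrist',cv2.imread(f'pics/{f}.png')[:,:,::-1],st))
for f in('t2',):print(f,wheel('top',cv2.imread(f'pics/{f}.png')[:,:,::-1]))
p,_=optics.get_image('top');print('now',wheel('top',p))
E
```

```text
0.011Traceback (most recent call last):
  File "<stdin>", line 4, in <module>
  File "h.py", line 20, in wheel
    W=np.array([(wray(x,y,.078,s) if n=='wrist' else ray(n,x,y,.078))[:2] for x,y in zip(u,v)])-hub
                                                     ~~~^^^^^^^^^^^^
  File "h.py", line 6, in ray
    f,cx,cy,R,t=cam(n);d=R.T@np.array([(u-cx)/f,(v-cy)/f,1]);o=-R.T@t
                ~~~^^^
  File "h.py", line 4, in cam
    c=optics.get_calibration(n);R=cv2.Rodrigues(np.array(c['rvec']))[0];return 210/np.tan(np.radians(c['fov_y'])/2),c['cx'],c['cy'],R,np.array(c['tvec'])
ValueError: time passes only in moves, steps and waits
```

The stud sector (5 of 7) and phase are both unchanged, and so is the hub. I'll retry a bit deeper and closer in, checking the phase part-way.

Converted, -16.3 cm is -0.2038, -16 cm is -0.2.

Emit:
drive_tool(targets=[[[0.0025,0,-0.0375,0],[0.005,0,-0.075,0],[0.005,0,-0.1125,0],[0.005,0,-0.1438,0],[0.005,0,-0.1625,0],[0.005,0,-0.175,0],[0.005,0,-0.1875,0],[0.005,0,-0.2,0],[0.005,0,-0.2038,0],[0.005,0,-0.2038,0]]])

```text
clock: 7.85
tool_pos: [0.4632, 0.0011, 0.0591]
tcp_rot: [[0.294, 0.956, -0.0], [0.956, -0.294, -0.0], [-0.0, -0.0, -1.0]]
ft_force: [-1.1, 0.2, 0.1]
grip_width: -0.0001
grip_force: 0.0
```

Converted, -1.8 cm is -0.0225, -1.5 cm is -0.0188, 0.3 rad is 0.075.

Emit:
drive_tool(targets=[[[-0.0013,-0.0038,0,0.0125],[-0.0019,-0.0075,0,0.025],[-0.0025,-0.0113,0,0.0375],[-0.003,-0.015,0,0.05],[-0.0033,-0.0188,0,0.0625],[-0.0035,-0.0225,0,0.075],[-0.0035,-0.0225,0,0.075]]])

```text
clock: 8.55
tool_pos: [0.4609, -0.0172, 0.0598]
tcp_rot: [[-0.001, 1.0, 0.001], [1.0, 0.001, -0.0], [-0.0, 0.001, -1.0]]
ft_force: [-0.5, 0.5, -0.2]
grip_width: -0.0003
grip_force: 0.2
```

```bash
python3 - <<'E'
from h import *
z=np.load('pics/top0.npz');P=cloud('top',z['d']);print('wheel z',[P[v,u,2].round(3) for u,v in((288,190),(300,192),(290,186))])
s=telemetry.read_state();print(s['tool_pos'],s['ft_force'],s['moment'])
p,_=optics.get_image('top');print('top',wheel('top',p));cv2.imwrite('pics/t5.png',p[:,:,::-1])
p2,d=optics.get_image('scene');cv2.imwrite('pics/s5.png',p2[:,:,::-1])
q,_=optics.get_image('wrist');cv2.imwrite('pics/w5.png',q[:,:,::-1]);print('wrist',wheel('wrist',q,s))
a=cv2.resize(q[150:360,180:480,::-1],(600,420));b=cv2.resize(p2[170:250,290:350,::-1],(200,267))
o=np.zeros((420,800,3),np.uint8);o[:,:600]=a;o[:267,600:]=b;cv2.imwrite('pics/c5.png',o)
E
```

```text
wheel z [np.float64(0.074), np.float64(0.08), np.float64(0.081)]
[ 0.46087844 -0.01719361  0.05984942] [-0.46694246  0.45036402 -0.21629591] [0.03429162 0.03471299 0.00211796]
top (np.float64(0.124), array([ 0, 32, 34, 32,  0, 20,  0]))
wrist (np.float64(0.071), array([436, 607, 852, 962,   0,   7,  13]))
```

View pics/c5.png

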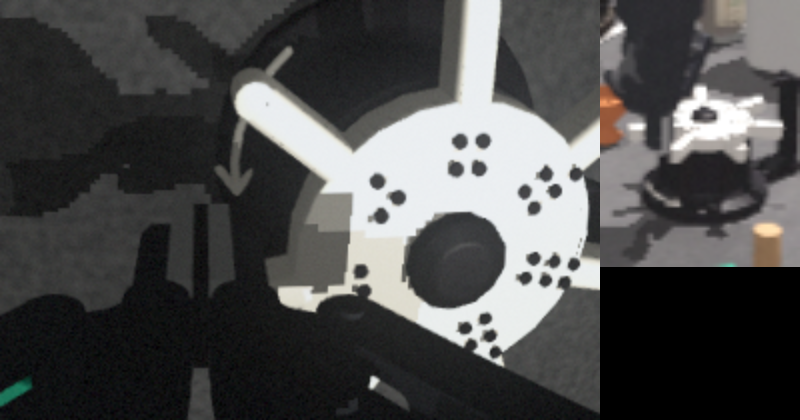

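The fingertip (150–230, 230 in the crop) is against the next lobe and the wheel has begun to turn, by about 0.1 rad. I'll continue along the arc in measured steps.

Converted, -1.25 cm is -0.0156, 0.07 cm is 0.0009, 0.15 rad is 0.0375.

Emit:
drive_tool(targets=[[[0.0004,-0.0038,0,0.0125],[0.0006,-0.0075,0,0.025],[0.0009,-0.0113,0,0.0375],[0.0018,-0.0156,0,0.05],[0.0018,-0.0156,0,0.05]]])

```text
clock: 9.2
tool_pos: [0.4618, -0.0294, 0.0594]
tcp_rot: [[-0.199, 0.98, -0.0], [0.98, 0.199, 0.0], [0.0, -0.0, -1.0]]
ft_force: [-0.1, 0.1, 0.7]
grip_width: -0.0001
grip_force: 0.4
```

```bash
cat > look.py <<'E'
from h import *
import sys
s=telemetry.read_state();print(s['clock'],s['tool_pos'],s['ft_force'])
q,_=optics.get_image('wrist');cv2.imwrite(f'pics/{sys.argv[1]}.png',q[:,:,::-1])
p,_=optics.get_image('top');cv2.imwrite(f'pics/{sys.argv[1]}t.png',p[:,:,::-1])
for n,im in(('wrist',q),('top',p)):
    im=im.astype(int);m=(im.min(-1)>140)&(im.max(-1)-im.min(-1)<45);v,u=np.nonzero(m)
    W=np.array([(wray(x,y,.078,s) if n=='wrist' else ray(n,x,y,.078))[:2] for x,y in zip(u,v)])-(.523,-.018)
    r=np.hypot(*W.T);k=(r>.05)&(r<.068);th=(np.arctan2(W[k,1],W[k,0])+.305)%(2*np.pi)
    h,_=np.histogram(th,np.arange(0,6.3,.1));print(n,h)
E
python3 look.py w6
```

```text
9.2 [ 0.46178665 -0.02944882  0.0593744 ] [-0.10706291  0.10279056  0.67854243]
wrist [  0  37 197  81   0   0   0   0   0   0  89 286  70   0   0   0   0   0
   0  48 423 179   0   0   0   0   1   0   0 387 374   0   0   0   0   0
   0   0   0   0   0   0   0   0   0   0   0   0   0   0   0   0   0   0
   0   0   0   0   0   0   0   0]
top [ 0  0 11  8  0  0  0  0  0  0  2 11  9  2  0  0  0  0  0  0 11 10  3  0
  0  0  0  0  1 11 11  1  0  0  0  0  0  0  0  0  0  0  0  0  0  0  0  0
  0  0  0  0  0  0  0  0  0  0  0  0  0  0]
```

The wheel has turned about 0.28 rad. Continuing past half way.

Converted, -1.48 cm is -0.0185, -1.2 cm is -0.015, 0.25 rad is 0.0625.

Emit:
drive_tool(targets=[[[0.0009,-0.0038,0,0.0125],[0.0018,-0.0076,0,0.025],[0.003,-0.0113,0,0.0375],[0.0044,-0.015,0,0.05],[0.006,-0.0185,0,0.0625],[0.006,-0.0185,0,0.0625],[0.006,-0.0185,0,0.0625],[0.006,-0.0185,0,0.0625],[0.006,-0.0185,0,0.0625]]])

```text
clock: 10.2
tool_pos: [0.4666, -0.0441, 0.0594]
tcp_rot: [[-0.435, 0.9, 0.0], [0.9, 0.435, -0.0], [-0.0, 0.0, -1.0]]
ft_force: [0.4, -1.4, -0.8]
grip_width: 0.0
grip_force: 0.2
```

```bash
python3 look.py w7
```

```text
10.2 [ 0.46664488 -0.04406606  0.05935539] [ 0.37461175 -1.37884688 -0.78381866]
wrist [ 71   0   0   0   0   0   0  99 225  34   0   0   0   0   0   0 110 332
  78   0   0   0   0   0   0  19 458 268   1   1   0   0   0   0   0   0
   0   0   0   0   0   0   0   0   0   0   0   0   0   0   0   0   0   7
   0   0   0   0   0   0   0  68]
top [ 9  0  0  0  0  0  0  5  9 10  1  0  0  0  0  0  2 12 10  2  0  0  0  0
  0  0 11 10  1  0  0  0  0  0  1  4  0  0  0  0  0  0  0  0  0  0  0  0
  0  0  0  0  0  0  0  0  0  0  0  0  0  0]
```

The wheel appears to have snapped forward by about one pitch. I'll move the finger on to mid-gap, lift, return to the front and check the stud.

Converted, 16.3 cm is 0.2038, 16 cm is 0.2, 0.12 rad is 0.03.

Emit:
drive_tool(targets=[[[0.0025,-0.0044,0,0.015],[0.0045,-0.0081,0,0.03],[0.0045,-0.0081,0,0.03],[0.0045,-0.0081,0.0088,0.03],[0.0045,-0.0081,0.025,0.03],[0.0045,-0.0081,0.05,0.03],[0.0045,-0.0081,0.0875,0.03],[0.0045,-0.0081,0.125,0.03],[0.0045,-0.0081,0.1625,0.03],[0.0045,-0.0081,0.2,0.03],[0.0045,-0.0081,0.2038,0.03],[0.0045,-0.0081,0.2038,0.03]]])

```text
clock: 11.5
tool_pos: [0.4707, -0.0505, 0.2237]
tcp_rot: [[-0.54, 0.842, 0.002], [0.842, 0.54, -0.001], [-0.002, 0.001, -1.0]]
ft_force: [-0.9, 0.2, 0.2]
grip_width: -0.0005
grip_force: 0.0
```

Converted, 5.1 cm is 0.0638, 4.5 cm is 0.0563, -0.87 rad is -0.2175.

Emit:
drive_tool(targets=[[[-0.0025,0.01,0,-0.025],[-0.005,0.02,0,-0.055],[-0.0075,0.0313,0,-0.085],[-0.01,0.0438,0,-0.115],[-0.0113,0.0563,0,-0.145],[-0.0113,0.0638,0,-0.175],[-0.0113,0.0638,0,-0.2],[-0.0113,0.0638,0,-0.2175],[-0.0113,0.0638,0,-0.2175],[-0.0113,0.0638,0,-0.2175]]])

```text
clock: 12.5
tool_pos: [0.4606, 0.0004, 0.2217]
tcp_rot: [[0.293, 0.956, -0.001], [0.956, -0.293, 0.0], [-0.0, -0.001, -1.0]]
ft_force: [-0.1, 0.1, 0.7]
grip_width: 0.0
grip_force: 0.0
```

```bash
python3 look.py w8
```

```text
12.5 [4.60609080e-01 3.87586043e-04 2.21690493e-01] [-0.13232218  0.14188842  0.70337123]
wrist [ 61   0   0   0   0   0   0  35 112  31   0   0   0   0   0   0  33 121
  36   0   0   0   0   0   0   9 108  71   2   1   2   1   0   0   0  65
  92   1   0   0   0   0   0   0  56  94   8   0   0   0   0   0   8  57
  62   6   0   0   0   0   0  23]
top [ 0  0  0  0  0  0  0  3  9 10  2  0  0  0  0  0  0 12 10  3  0  0  0  0
  0  0 10 10  3  0  0  0  0  0  1 11  9  0  0  0  0  0  0  6 10  9  0  0
  0  0  0  0  3  9 10  7  1  0  0  0  0  0]
```

View pics/w8.png

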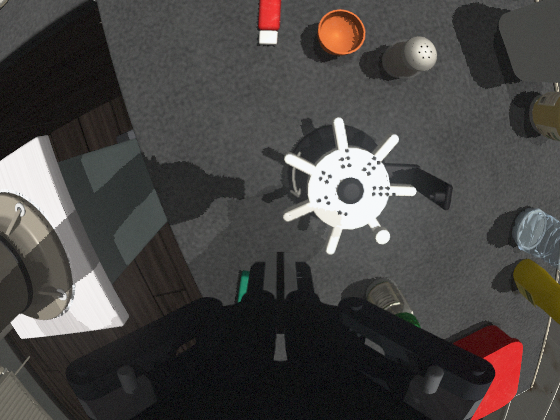

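The stud is now one click short, at (383,237), and the wheel has rested there for over a second. I'll repeat the same stroke for the last click.

Converted, -16.3 cm is -0.2038, 0.25 cm is 0.0031.

Emit:
drive_tool(targets=[[[0,0,0,0],[0,0,0,0],[0.0025,0,-0.0375,0],[0.0031,0.0006,-0.075,0],[0.0031,0.0006,-0.1125,0],[0.0031,0.0006,-0.1438,0],[0.0031,0.0006,-0.1625,0],[0.0031,0.0006,-0.175,0],[0.0031,0.0006,-0.1875,0],[0.0031,0.0006,-0.2,0],[0.0031,0.0006,-0.2038,0],[0.0031,0.0006,-0.2038,0]]])

```text
clock: 13.8
tool_pos: [0.4637, 0.0008, 0.0592]
tcp_rot: [[0.295, 0.956, -0.0], [0.956, -0.295, -0.0], [-0.0, -0.0, -1.0]]
ft_force: [0.6, -0.4, 0.3]
grip_width: 0.0005
grip_force: 0.0
```

Converted, -3.05 cm is -0.0381, -2.7 cm is -0.0338, 0.5 rad is 0.125.

Emit:
drive_tool(targets=[[[-0.0013,-0.0038,0,0.0125],[-0.0019,-0.0075,0,0.025],[-0.0025,-0.0113,0,0.0375],[-0.003,-0.015,0,0.05],[-0.0033,-0.0188,0,0.0625],[-0.0035,-0.0225,0,0.075],[-0.0031,-0.0263,0,0.0875],[-0.0029,-0.03,0,0.1],[-0.0025,-0.0338,0,0.1125],[-0.0018,-0.0381,0,0.125],[-0.0018,-0.0381,0,0.125]]])

```text
clock: 14.9
tool_pos: [0.4625, -0.03, 0.0597]
tcp_rot: [[-0.199, 0.98, 0.0], [0.98, 0.199, -0.0], [-0.0, 0.0, -1.0]]
ft_force: [-1.6, 0.6, 0.4]
grip_width: -0.0002
grip_force: 0.4
```

Converted, -1.48 cm is -0.0185, -1.2 cm is -0.015, 0.25 rad is 0.0625.

Emit:
drive_tool(targets=[[[0.0009,-0.0038,0,0.0125],[0.0018,-0.0076,0,0.025],[0.003,-0.0113,0,0.0375],[0.0044,-0.015,0,0.05],[0.006,-0.0185,0,0.0625],[0.006,-0.0185,0,0.0625],[0.006,-0.0185,0,0.0625],[0.006,-0.0185,0,0.0625],[0.006,-0.0185,0,0.0625]]])

```text
clock: 15.8
tool_pos: [0.4672, -0.0444, 0.0595]
tcp_rot: [[-0.435, 0.9, 0.0], [0.9, 0.435, -0.0], [-0.0, 0.0, -1.0]]
ft_force: [-0.0, -0.4, 0.7]
grip_width: -0.0004
grip_force: 0.1
```

```bash
python3 look.py w9
```

```text
15.8 [ 0.46724853 -0.04439406  0.05945468] [-0.03731694 -0.37520354  0.68337092]
wrist [  2   0   0   0   0   0   0  86 222  47   0   0   0   0   0   0  89 334
  96   0   0   0   0   0   0   5 439 299   2   0   0   0   0   0   0   0
   0   0   0   0   0   0   0   0   0   0   0   0   0   0   0   0   0  20
  15   0   0   0   0   0   0   7]
top [ 7  2  0  0  0  0  0  4  9 10  1  0  0  0  0  0  1 12 10  3  0  0  0  0
  0  0 11 10  3  0  0  0  0  0  0  5  0  0  0  0  0  0  0  0  0  0  0  0
  0  0  0  0  0  0  0  0  0  0  0  0  0  0]
```

Back at rest phase. Clear the gap, lift, return to the front and verify.

Converted, 16.3 cm is 0.2038, 16 cm is 0.2, 0.12 rad is 0.03.

Emit:
drive_tool(targets=[[[0.0025,-0.0044,0,0.015],[0.0045,-0.0081,0,0.03],[0.0045,-0.0081,0,0.03],[0.0045,-0.0081,0.0088,0.03],[0.0045,-0.0081,0.025,0.03],[0.0045,-0.0081,0.05,0.03],[0.0045,-0.0081,0.0875,0.03],[0.0045,-0.0081,0.125,0.03],[0.0045,-0.0081,0.1625,0.03],[0.0045,-0.0081,0.2,0.03],[0.0045,-0.0081,0.2038,0.03],[0.0045,-0.0081,0.2038,0.03]]])

```text
clock: 17.1
tool_pos: [0.4711, -0.0509, 0.2235]
tcp_rot: [[-0.54, 0.842, 0.002], [0.842, 0.54, -0.001], [-0.002, 0.001, -1.0]]
ft_force: [0.8, -0.1, 0.4]
grip_width: -0.0
grip_force: 0.0
```

Converted, 5.1 cm is 0.0638, 4.5 cm is 0.0563, -0.87 rad is -0.2175.

Emit:
drive_tool(targets=[[[-0.0025,0.01,0,-0.025],[-0.005,0.02,0,-0.055],[-0.0075,0.0313,0,-0.085],[-0.01,0.0438,0,-0.115],[-0.0113,0.0563,0,-0.145],[-0.0113,0.0638,0,-0.175],[-0.0113,0.0638,0,-0.2],[-0.0113,0.0638,0,-0.2175],[-0.0113,0.0638,0,-0.2175],[-0.0113,0.0638,0,-0.2175]]])

```text
clock: 18.1
tool_pos: [0.4611, 0.0001, 0.2216]
tcp_rot: [[0.293, 0.956, -0.001], [0.956, -0.293, 0.0], [-0.0, -0.001, -1.0]]
ft_force: [0.1, -0.7, 0.6]
grip_width: 0.0002
grip_force: 0.0
```

```bash
python3 look.py w10
```

```text
18.1 [4.61075601e-01 6.17474638e-05 2.21609913e-01] [ 0.12068709 -0.70783237  0.58601628]
wrist [ 28   0   0   0   0   0   0  39 107  31   0   0   0   0   0   0  35 123
  34   0   0   0   0   0   0   9 111  70   2   1   0   2   0   0   0  67
  93   0   0   0   0   0   0   0  58  91   7   0   0   0   0   0   0  78
  70   0   0   0   0   0  10  61]
top [ 0  0  0  0  0  0  0  3  9 10  2  0  0  0  0  0  0 12 10  3  0  0  0  0
  0  0 10 10  3  0  0  0  0  0  1 11  9  0  0  0  0  0  0  6 10  9  0  0
  0  0  0  0  8  9  8  0  0  0  0  0  0  0]
```

View pics/w10.png

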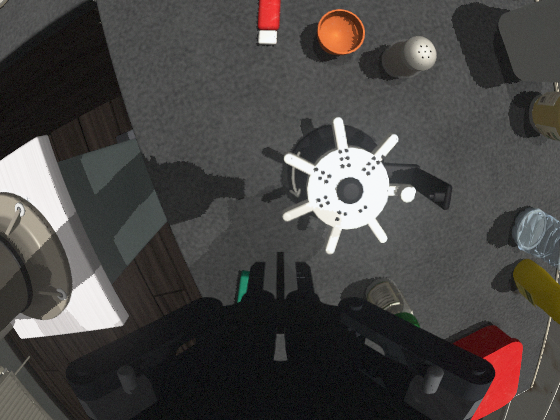

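The stud is now at the pointer, at (408,193), with the wheel seated. The stand and the bystanders are unmoved and the arm is clear.

```bash
python3 -c "
from station import job
print(job.job_done())"
```

```text
the job is handed in; nothing more can be done
None
```

Job handed in at about 18 s: the stud's lobe is home at the pointer after two anticlockwise clicks with a pause of about a second between them; an extra first stroke left the wheel back on its start notch (cause unknown), and the stand and nearby items look unmoved.

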